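# Return the yellow ink cartridge to its own sprung bay

## Robot

A 6-joint arm with a two-finger parallel gripper is mounted at the origin on the work surface. World frame = base frame: x ahead of the robot, y to its left, z up, the work surface at z = 0. Lengths are in m, angles in rad, forces in N, time in s.
With the tool pointing down it reaches from about 0.375 to 0.975 m from the base axis. Payload 3.8 kg.
Tool frame: the origin (TCP) lies midway between the tips of the shut fingers; the grasp point (between the pads) lies 19 mm behind it; z points along the fingers, y is the direction in which the jaws open and shut (so a half turn about z gives the same grasp; the last joint's range is limited). The gripper opens to 85 mm and grips with 20 to 120 N. Pads are 22 mm wide; open, the fingers measure 114 mm over their backs; the gripper's body (76 mm by 85 mm) begins 54 mm behind the grasp point. The pads swing forward as they close: fully open they stand 13 mm farther back than shut.
Start: joints at [-1.262, 0.264, 1.604, -0, 1.274, -0.037], TCP at [0.229, -0.635, 0.231] pointing down, gripper open.
Joint ranges: [-2.63, 2.63], [-0.94, 2.18], [0.31, 2.57], [-1.31, 4.45], [0, 2.66], [-2.55, 2.55]. Speed limits (rad/s): [2.57, 2.57, 3.14, 3.14, 3.14, 3.14].

## Interface

Orientations are given as a rotation vector (axis times angle).
In Python, from workcell import bot gives the robot as it stands.
- The arm moves only by the shell command python3 -m inch 'ROWS' [FORCE]. ROWS is JSON, a list of rows, each an object of numbers: "dx", "dy", "dz": the shift along the tool's x, y, z in m; "ax", "ay", "az": the turn, a rotation vector about the tool's x, y, z in degrees; "fingers": the opening, from -1 (shut) to 1 (fully open). A call has 1 to 20 rows; each row is the pose to reach, as a shift and turn from the pose measured when the call began, along the tool's axes at that moment; what a row does not reach only later rows make up. A row lasts 1/8 s, in which the tool goes at most 62.5 mm and 10.7 degrees, less where a joint would pass 70% of its speed; a pose out of reach is approached as far as the arm can. A call with a gripper value outside its range is refused whole. The fingers move at their own pace and stop on an object; FORCE is the grip in N (left out, the last holds). Time passes only in rows, so rows that repeat a pose let the fingers close. It gives the time, the measured TCP pose, the force and the opening at its end, in the units of the state.
- bot.read_state(): the state, without advancing time (a new reading comes with each control period).
- bot.read_camera(name): name is "scene" or "top" or "wrist"; returns (picture, depth): 420x560x3 uint8, blue, green, red; 420x560 float32, m along the optical axis (not along the pixel's ray), 0 where there is no reading.
- bot.get_calibration(name): a dict with "intrinsics" (3x3 intrinsics, pixels), "view" (4x4, takes a point from world to camera coordinates). Camera axes: x right, y down, z forward; pixel columns grow to the right and rows downward; lengths in m; the calibration is good to about 2 mm. A picture is of the moment at which its call begins: read the wrist's pose just before it. get_calibration takes no time and is no camera call; for the wrist camera it gives the pose at the moment of the call.
- bot.finish_job(): hands the job in, once; it reports no verdict.
Trained networks look in the newest picture that a camera, given by its name, has taken for a name from the list of things; names that differ only in an ending like _2 or _b are one class to them, and where a whole thing is asked for, a point or a joint stands for the part that bears it (a point fixed in the world has none). Each returns a list of dicts, best first, with "p" (0 to 1); they miss things now and then, are a little off and sometimes report something else, mostly with a low value. They report only what shows in the picture. A call takes as long as a camera call.
- bot.masks_of(camera, thing): "region" (420x560 bool, what is visible of it) and "box" ([left, top, right, bottom] in pixels, round what is visible of it).
The state is a dict: "time": time; "q": joint angles; "joint_vel": joint speeds; "joint_torque": joint torques, N m; "tool_pos": TCP position; "tcp_rot": TCP orientation; "wrist_force": force on the tool from outside, world axes, zero at the start; "torque": the same for the moment, N m; "width": opening from 0.0 (shut) to 1.0 (fully open).
Only numpy, scipy, OpenCV 4.12 (cv2) and the standard library are available. Lean on these libraries where they do the work, as an engineer would, in place of code of your own. Each camera call takes 0.05 s, during which the arm holds its last target. There are 200 camera calls.

## Task

Put the yellow ink cartridge, which lies on the printer cart, back into the yellow-labelled bay of the white cartridge tray: tilt it nose-down to get its tongue under the lip, push the spring plate back (gently, under 25 N), then lower the heel behind the heel wall until the cartridge lies fully home, and let go. Leave the other cartridges and the stationery alone.

Things in the scene. Friction and masses are not known exactly. Their poses are not given: they have to be found in the camera images.
- cart_yellow: Yellow ink cartridge, loose, about 180 g, upright on the cart top: black box 104 long (x) x 36 wide (y) x 56 mm high, yellow top and side labels. Origin: centre of the box's underside, z up. A grey tongue sticks out of its -x end (toe) at the bottom: x = -52 to -80, 30 wide, z = 0 to 10 mm. Starts with the toe towards the robot (yaw within 0.6 rad).
- yellow_toe (a point): Tip of the yellow cartridge's tongue, at its underside: (-80, 0, 0) mm in the cartridge's frame
- yellow_heel (a point): Lower rear edge of the yellow cartridge (the heel): (52, 0, 0) mm in the cartridge's frame
- bay_yellow: Bay with yellow patches on lip and heel wall, fixed on the tray. Origin: under the bay, straight below where the seated cartridge's origin belongs; z up; x from toe end to heel end. Floor top at z = 4 mm; side walls up to z = 18 mm, 42 mm apart inside, 50 outside. Seated, the cartridge lies flat on the floor, x along the bay's x, its heel pressed on the heel wall by the spring plate.
- yellow_lip (a point): Middle of the lower edge of the yellow bay's lip, (-67, 0, 22) mm in the bay's frame: the lip, 4 mm thick, covers bay x = -67 to -100, its underside 18 mm above the floor. It lies over the tongue's place, so a flat cartridge cannot enter from above; toe-first at about 15 degrees nose-down fits.
- yellow_wall (a point): Middle of the upper inner edge of the yellow bay's heel wall, (52.5, 0, 18) mm in the bay's frame: the wall is 7.5 mm thick and 14 mm high above the bay floor. Friction on it can hold the heel up until it is pressed down.
- plate_yellow: Grey spring plate under the yellow bay's lip, 36 wide, 15 high; its frame coincides with the bay's when free and its face lies at x = -72 mm in its own frame. It slides 15 mm towards the toe end (bay -x): 3 N to start, 8 N with the cartridge seated (8 mm in), 12 N at the stop, beyond which the force rises fast.
- bay_red: Bay with red label, empty, same shape as the yellow one; not to be used. The order of the bays on the tray varies; they are 72 mm apart.
- bay_blue: Bay with blue label, same shape, already holding the blue cartridge
- cart_blue: Blue cartridge, same shape as the yellow one, seated in the blue bay; leave it
- cart_red: Red cartridge, same shape, lying on the cart top to the right; it is spent, leave it
- tray: White plastic tray, 210 x 232 x 6 mm, fixed, carrying the three bays; origin under its middle bay, its x along the bays' x
- stapler: Red stapler 150 x 36 x 55 mm, origin under its centre; leave it
- binder_clip: Chrome binder clip 90 x 50 x 20 mm, origin under its centre; leave it
- pencil: Green mechanical pencil 146 mm long, 9 thick, origin under its centre; leave it
- eraser_dish: White ceramic dish of erasers, 90 mm across, 26 high, origin under its centre; leave it

How it is judged:
At the end, for the whole second after the job is handed in: The yellow cartridge lies fully home in the yellow bay, upright, toe under the lip: its heel and its toe are both within 3 mm of the bay floor, its heel is behind the heel wall and within 4 mm of it, it is centred sideways within 5 mm, released and at rest (z of yellow_heel in the frame of bay_yellow between 0.001 and 0.007 m and z of yellow_toe in the frame of bay_yellow between 0.001 and 0.007 m and x of yellow_heel in the frame of bay_yellow between 0.048 and 0.055 m and x of yellow_toe in the frame of bay_yellow below -0.076 m and y of cart_yellow in the frame of bay_yellow between -0.005 and 0.005 m and angle between cart_yellow's own z axis and vertical below 0.06 rad and linear speed of cart_yellow below 0.02 m/s and angular speed of cart_yellow below 0.1 rad/s); the robot touches nothing.
It fails at once if the yellow cartridge presses on the yellow bay's spring plate with more than 25 N (contact force between cart_yellow and plate_yellow above 25 N).
It fails at once if the blue cartridge is moved more than 10 mm (distance of cart_blue from where it was at the start of the episode above 0.01 m).
It fails at once if the red cartridge is moved more than 20 mm (distance of cart_red from where it was at the start of the episode above 0.02 m).
It fails at once if the stapler, the binder clip, the pencil or the dish of erasers is moved more than 20 mm (distance of any of stapler, binder_clip, pencil, eraser_dish from where it was at the start of the episode above 0.02 m).
It also fails if it takes over 54 s, if anything falls off the work surface, if the arm or the gripper's body presses on something with over 40 N, if the wrist force passes 120 N, or if a joint passes its speed limit or range.

## Working session

There is one attempt and no reset: what is moved stays moved. The work goes in short steps, Python scripts to look and compute and a shell command to move; the robot and the scene stay as the last step left them, time stands still between calls to the robot, and variables do not carry over. Pictures are saved under pics/ and viewed, about 8 in all and at most 12, crops included, and the job is handed in when it is done.

```bash
ls; mkdir -p pics; python3 - <<'E'
from workcell import bot
import cv2,numpy as np
s=bot.read_state();print({k:np.round(v,3).tolist() for k,v in s.items()})
a,_=bot.read_camera("scene");b,_=bot.read_camera("top")
cv2.imwrite("pics/1s.png",a);cv2.imwrite("pics/1t.png",b)
for c in("scene","top"):
  k=bot.get_calibration(c);print(c,np.round(k["intrinsics"],1).tolist(),np.round(k["view"],3).tolist())
for n in("cart_yellow","bay_yellow","bay_blue","bay_red","tray","cart_red","cart_blue","plate_yellow"):
  for m in bot.masks_of("top",n)[:2]: print(n,round(m["p"],2),m["box"],m["region"].sum())
E
```

```text
pics
{'time': 0.0, 'q': [-1.262, 0.265, 1.605, 0.0, 1.274, -0.037], 'joint_vel': [0.001, 0.001, 0.001, -0.0, -0.0, -0.001], 'joint_torque': [0.002, -51.51, -36.731, 0.0, 0.013, 0.0], 'tool_pos': [0.229, -0.634, 0.23], 'tcp_rot': [-3.093, -0.54, 0.0], 'wrist_force': [0.198, 0.288, -0.244], 'torque': [0.03, 0.04, 0.002], 'width': 0.995}
scene [[385.1, 0.0, 280.4], [0.0, 385.1, 210.2], [0.0, 0.0, 1.0]] [[0.233, 0.972, 0.018, -0.074], [0.537, -0.113, -0.836, -0.293], [-0.81, 0.205, -0.549, 1.472], [0.0, 0.0, 0.0, 1.0]]
top [[424.9, 0.0, 280.9], [0.0, 424.9, 205.7], [0.0, 0.0, 1.0]] [[-0.018, -1.0, 0.008, -0.057], [-0.984, 0.016, -0.178, 0.6], [0.178, -0.011, -0.984, 0.965], [0.0, 0.0, 0.0, 1.0]]
cart_yellow 0.75 [317.7, 231.7, 340.8, 292.0] 968
bay_yellow 0.64 [176.4, 182.7, 202.3, 247.8] 1453
bay_yellow 0.2 [142.5, 179.1, 237.6, 265.1] 3442
bay_blue 0.88 [146.4, 187.0, 174.6, 251.7] 566
bay_red 0.6 [207.3, 184.3, 231.1, 247.8] 1398
bay_red 0.35 [92.4, 168.4, 114.7, 180.6] 265
tray 0.75 [319.4, 234.6, 337.8, 290.6] 908
tray 0.61 [140.8, 178.7, 239.2, 265.3] 3355
cart_red 0.74 [444.7, 163.5, 467.2, 219.4] 1083
cart_blue 0.67 [148.6, 184.9, 169.0, 238.8] 1051
plate_yellow 0.66 [308.2, 124.0, 344.6, 161.7] 913
```

View pics/1t.png

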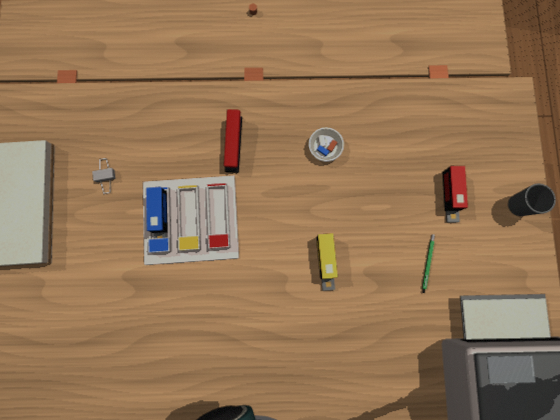

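View pics/1s.png

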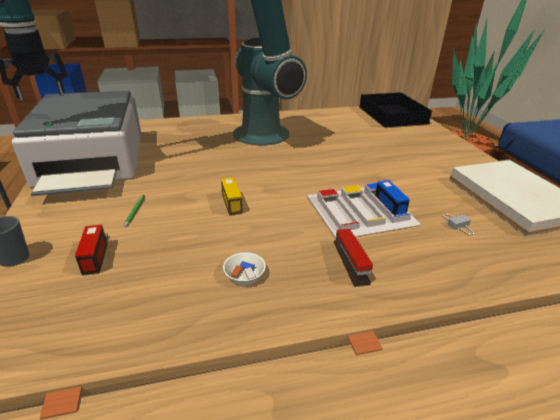

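The yellow cartridge is at about (328,262) in the top view with its toe towards the robot. The yellow bay is the tray's middle one at about (190,218), with blue to its left at (157,220) and red to its right.

```bash
cat > h.py <<'E'
from workcell import bot
import cv2,numpy as np
from scipy.spatial.transform import Rotation as R
def cloud(cam):
  k=bot.get_calibration(cam);s=bot.read_state();img,d=bot.read_camera(cam)
  v,u=np.mgrid[:420,:560];K=k["intrinsics"];V=np.array(k["view"])
  P=np.stack([(u-K[0][2])/K[0][0]*d,(v-K[1][2])/K[1][1]*d,d],-1)
  return img,(P-V[:3,3])@V[:3,:3],d,k
def rect(P):
  r=cv2.minAreaRect((P*1000).astype(np.float32));return np.round(cv2.boxPoints(r)).tolist(),np.round(r[0],1),np.round(r[1],1),round(r[2],1)
def proj(k,p):
  q=np.array(k["view"])[:3,:3]@p+np.array(k["view"])[:3,3];return (np.array(k["intrinsics"])@q/q[2])[:2]
E
python3 - <<'E'
from h import *
img,P,d,k=cloud("top")
hsv=cv2.cvtColor(img,cv2.COLOR_BGR2HSV)
m=(hsv[...,0]>22)&(hsv[...,0]<35)&(hsv[...,1]>150)&(hsv[...,2]>120)
n,l,st,_=cv2.connectedComponentsWithStats(m.astype(np.uint8))
for i in range(1,n):
  if st[i,4]>15:
    q=P[l==i];print(st[i],np.round(np.median(q,0),3),rect(q[:,:2]))
z=P[...,2]
for nm,lo,hi,box in(("cart",.04,.07,(300,220,350,300)),("tray",-.0,.015,(142,176,240,266))):
  x0,y0,x1,y1=box;q=P[y0:y1,x0:x1].reshape(-1,3);dd=d[y0:y1,x0:x1].ravel()
  if nm=="tray":
    w=(img[y0:y1,x0:x1].min(-1)>110).ravel()
    q=q[w]
  else: q=q[(q[:,2]>lo)&(q[:,2]<hi)]
  print(nm,np.median(q[:,2]),rect(q[:,:2]))
print("table z",np.median(z[280:330,250:300]))
E
```

```text
[318 234  20  44 585] [ 0.484 -0.173  0.058] ([[426.0, -160.0], [429.0, -203.0], [532.0, -196.0], [529.0, -153.0]], array([ 478.9, -178.2]), array([103.2,  43.4]), 3.9)
[180 237  18  12 204] [0.515 0.154 0.034] ([[418.0, -56.0], [454.0, -69.0], [542.0, 171.0], [507.0, 184.0]], array([480.2,  57.2]), array([256. ,  38.1]), 69.8)
cart 0.057469928507397336 ([[426.0, -158.0], [428.0, -195.0], [532.0, -189.0], [530.0, -152.0]], array([ 479.1, -173.4]), array([104.1,  36.6]), 3.5)
tray 0.009472560270485111 ([[404.0, 269.0], [418.0, -56.0], [694.0, -44.0], [680.0, 280.0]], array([549.1, 112.1]), array([276.2, 325.2]), 2.5)
table z 0.0015283920131530725
```

```bash
cat >> h.py <<'E'
def delta(p,yaw,pitch=0.,label=""):
  "tool-axis shift/turn to TCP p, tool x at yaw deg, nose-down pitch deg"
  s=bot.read_state();C=R.from_rotvec(s["tcp_rot"])
  T=R.from_euler("z",yaw,degrees=True)*R.from_euler("y",-pitch,degrees=True)*R.from_euler("x",180,degrees=True)
  print(label,"d",np.round(C.inv().apply(np.array(p)-s["tool_pos"]),4),"a",np.round((C.inv()*T).as_rotvec(degrees=True),2))
E
python3 -c "
from h import *
delta([.479,-.173,.2],3.5)"
```

```text
d [ 0.392  -0.3499  0.0313] a [-0.    0.   16.31]
```

```bash
python3 -m inch '[{"dx":0.392,"dy":-0.35,"dz":0.031,"az":16.3},{"dx":0.392,"dy":-0.35,"dz":0.031,"az":16.3},{"dx":0.392,"dy":-0.35,"dz":0.031,"az":16.3},{"dx":0.392,"dy":-0.35,"dz":0.031,"az":16.3},{"dx":0.392,"dy":-0.35,"dz":0.031,"az":16.3},{"dx":0.392,"dy":-0.35,"dz":0.031,"az":16.3},{"dx":0.392,"dy":-0.35,"dz":0.031,"az":16.3},{"dx":0.392,"dy":-0.35,"dz":0.031,"az":16.3},{"dx":0.392,"dy":-0.35,"dz":0.031,"az":16.3},{"dx":0.392,"dy":-0.35,"dz":0.031,"az":16.3},{"dx":0.392,"dy":-0.35,"dz":0.031,"az":16.3},{"dx":0.392,"dy":-0.35,"dz":0.031,"az":16.3}]'
python3 - <<'E'
from h import *
img,P,d,k=cloud("wrist");cv2.imwrite("pics/2w.png",img)
print(bot.read_state()["tool_pos"])
q=P.reshape(-1,3);q=q[(q[:,2]>.05)&(q[:,2]<.065)&(abs(q[:,0]-.479)<.09)&(abs(q[:,1]+.173)<.06)];print(np.median(q[:,2]),rect(q[:,:2]))
E
```

```text
[ 0.22880344 -0.63505125  0.23131936]
nan ([[0.0, 0.0], [0.0, 0.0], [0.0, 0.0], [0.0, 0.0]], array([0., 0.]), array([0., 0.]), 0.0)invalid input at $[0]: expected keys dx, dy, dz, ax, ay, az, fingers
  return _methods._mean(a, axis=axis, dtype=dtype,
  ret = ret.dtype.type(ret / rcount)
```

View pics/2w.png

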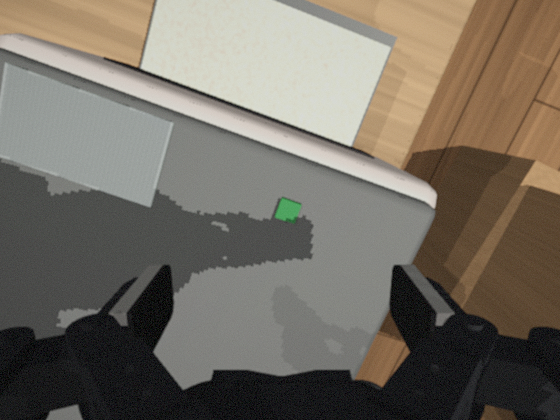

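The move was refused because every row needs all seven keys. The picture only shows the printer below the gripper. I'll resend it, lowering only after clearing the printer.

```bash
python3 -m inch '[{"dx":0.392,"dy":-0.35,"dz":0,"ax":0,"ay":0,"az":16.3,"fingers":1},{"dx":0.392,"dy":-0.35,"dz":0,"ax":0,"ay":0,"az":16.3,"fingers":1},{"dx":0.392,"dy":-0.35,"dz":0,"ax":0,"ay":0,"az":16.3,"fingers":1},{"dx":0.392,"dy":-0.35,"dz":0,"ax":0,"ay":0,"az":16.3,"fingers":1},{"dx":0.392,"dy":-0.35,"dz":0,"ax":0,"ay":0,"az":16.3,"fingers":1},{"dx":0.392,"dy":-0.35,"dz":0,"ax":0,"ay":0,"az":16.3,"fingers":1},{"dx":0.392,"dy":-0.35,"dz":0,"ax":0,"ay":0,"az":16.3,"fingers":1},{"dx":0.392,"dy":-0.35,"dz":0,"ax":0,"ay":0,"az":16.3,"fingers":1},{"dx":0.392,"dy":-0.35,"dz":0,"ax":0,"ay":0,"az":16.3,"fingers":1},{"dx":0.392,"dy":-0.35,"dz":0,"ax":0,"ay":0,"az":16.3,"fingers":1},{"dx":0.392,"dy":-0.35,"dz":0.0,"ax":0,"ay":0,"az":16.3,"fingers":1},{"dx":0.392,"dy":-0.35,"dz":0.0,"ax":0,"ay":0,"az":16.3,"fingers":1}]'
python3 - <<'E'
from h import *
img,P,d,k=cloud("wrist");cv2.imwrite("pics/3w.png",img)
print(bot.read_state()["tool_pos"])
q=P.reshape(-1,3);q=q[(q[:,2]>.05)&(q[:,2]<.065)&(abs(q[:,0]-.479)<.09)&(abs(q[:,1]+.173)<.06)];print(np.median(q[:,2]),rect(q[:,:2]))
E
```

```text
time: 2.1
tool_pos: [0.4785, -0.174, 0.2313]
tcp_rot: [3.14, 0.094, -0.0]
wrist_force: [-0.0, 0.1, 0.3]
width: 1.001
[ 0.47843709 -0.17402726  0.23129783]
0.05663603270096891 ([[424.0, -159.0], [427.0, -195.0], [530.0, -188.0], [528.0, -152.0]], array([ 477.3, -173.6]), array([103.8,  36. ]), 3.8)
```

View pics/3w.png

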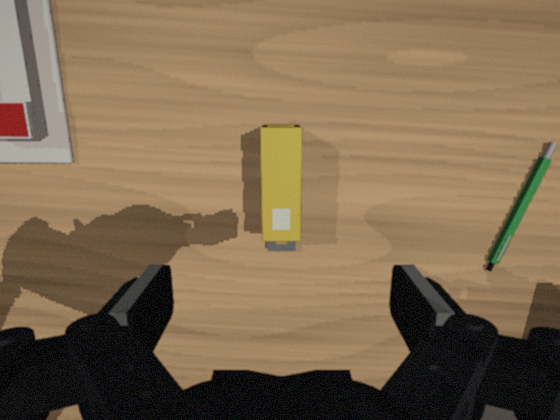

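The grippers sit above the cartridge, which is at pixel (281,185), and the measurements agree (yaw 3.8°). Next I'll descend and grip.

```bash
python3 -m inch '[{"dx":-0.001,"dy":0,"dz":0.06,"ax":0,"ay":0,"az":0,"fingers":1},{"dx":-0.001,"dy":0,"dz":0.12,"ax":0,"ay":0,"az":0,"fingers":1},{"dx":-0.001,"dy":0,"dz":0.17,"ax":0,"ay":0,"az":0,"fingers":1},{"dx":-0.001,"dy":0,"dz":0.2,"ax":0,"ay":0,"az":0,"fingers":1},{"dx":-0.001,"dy":0,"dz":0.213,"ax":0,"ay":0,"az":0,"fingers":1},{"dx":-0.001,"dy":0,"dz":0.213,"ax":0,"ay":0,"az":0,"fingers":1},{"dx":-0.001,"dy":0,"dz":0.213,"ax":0,"ay":0,"az":0,"fingers":-1},{"dx":-0.001,"dy":0,"dz":0.213,"ax":0,"ay":0,"az":0,"fingers":-1},{"dx":-0.001,"dy":0,"dz":0.213,"ax":0,"ay":0,"az":0,"fingers":-1},{"dx":-0.001,"dy":0,"dz":0.213,"ax":0,"ay":0,"az":0,"fingers":-1},{"dx":-0.001,"dy":0,"dz":0.213,"ax":0,"ay":0,"az":0,"fingers":-1},{"dx":-0.001,"dy":0,"dz":0.213,"ax":0,"ay":0,"az":0,"fingers":-1},{"dx":-0.001,"dy":0,"dz":0.213,"ax":0,"ay":0,"az":0,"fingers":-1},{"dx":-0.001,"dy":0,"dz":0.213,"ax":0,"ay":0,"az":0,"fingers":-1}]' 60
python3 -c "
from h import *
delta([.5,.13,.25],2.5)"
```

```text
time: 3.9
tool_pos: [0.4787, -0.1746, 0.0197]
tcp_rot: [3.139, 0.094, 0.003]
wrist_force: [-0.2, 0.8, 6.3]
width: 0.41
 d [ 0.0399 -0.3025 -0.2307] a [ 0.08 -0.12  0.92]
```

```bash
python3 -m inch '[{"dx":0,"dy":0,"dz":-0.06,"ax":0,"ay":0,"az":0,"fingers":-1},{"dx":0,"dy":0,"dz":-0.12,"ax":0,"ay":0,"az":0,"fingers":-1},{"dx":0,"dy":-0.05,"dz":-0.17,"ax":0,"ay":0,"az":0,"fingers":-1},{"dx":0,"dy":-0.1,"dz":-0.2,"ax":0,"ay":0,"az":1,"fingers":-1},{"dx":0,"dy":-0.16,"dz":-0.23,"ax":0,"ay":0,"az":1,"fingers":-1},{"dx":0,"dy":-0.22,"dz":-0.23,"ax":0,"ay":0,"az":1,"fingers":-1},{"dx":0,"dy":-0.28,"dz":-0.23,"ax":0,"ay":0,"az":1,"fingers":-1},{"dx":0,"dy":-0.32,"dz":-0.23,"ax":0,"ay":0,"az":1,"fingers":-1},{"dx":0,"dy":-0.32,"dz":-0.23,"ax":0,"ay":0,"az":1,"fingers":-1},{"dx":0,"dy":-0.32,"dz":-0.23,"ax":0,"ay":0,"az":1,"fingers":-1},{"dx":0,"dy":-0.32,"dz":-0.23,"ax":0,"ay":0,"az":1,"fingers":-1}]' 60
python3 - <<'E'
from h import *
img,P,d,k=cloud("wrist");cv2.imwrite("pics/4w.png",img);np.savez("4w.npz",img=img,P=P,d=d,K=k["intrinsics"],V=k["view"])
print(bot.read_state()["tool_pos"])
E
```

```text
time: 5.28
tool_pos: [0.459, 0.144, 0.2489]
tcp_rot: [3.139, 0.064, 0.002]
wrist_force: [0.3, 0.4, -3.1]
width: 0.414
[0.4591229  0.14396749 0.24901384]
```

View pics/4w.png

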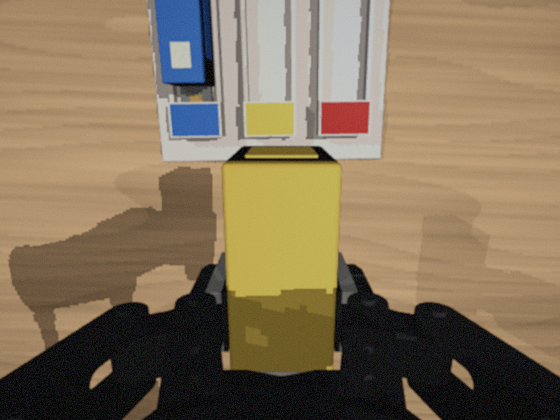

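The yellow lip patch is at about (270,119), with blue at (195,120) and red at (345,118). The held cartridge's heel points up towards the tray.

```bash
python3 - <<'E'
from h import *
f=np.load("4w.npz");img,P=f["img"],f["P"];hsv=cv2.cvtColor(img,cv2.COLOR_BGR2HSV)
C={}
for n,lo,hi in(("b",100,125),("y",20,35),("r",0,8)):
  m=((hsv[...,0]>=lo)&(hsv[...,0]<=hi)&(hsv[...,1]>120)).astype(np.uint8);m[:98]=0;m[142:]=0
  N,l,st,_=cv2.connectedComponentsWithStats(m);i=1+st[1:,4].argmax();q=P[l==i];print(n,st[i],np.median(q[:,2]),rect(q[:,:2]));C[n]=np.array(rect(q[:,:2])[1])
v=C["b"]-C["r"];print("yaw from labels",np.degrees(np.arctan2(-v[0],v[1])),np.hypot(*v))
z=P[...,2]
# column profile down the yellow bay, row profile across
for u in(268,): print([(r,np.round(P[r,u]*1000).astype(int).tolist()) for r in range(2,160,6)])
for r in(20,60): print(r,[np.round(P[r,u,1:]*1000).astype(int).tolist() for u in range(215,330,4)])
# tray front edge
w=(z>.003)&(z<.012)
e=[]
for u in list(range(175,225,4))+list(range(345,375,4)):
  rr=[r for r in range(140,175) if img[r,u].min()>120]
  if rr: e.append(P[max(rr)-1,u,:2])
e=np.array(e);a=np.polyfit(e[:,1],e[:,0],1);print("edge slope deg",-np.degrees(np.arctan(a[0])),"x at y=.15",np.polyval(a,.15),np.std(e[:,0]-np.polyval(a,e[:,1])))
E
```

```text
b [ 171  105   48   30 1381] 0.033228765415286285 ([[497.0, 251.0], [502.0, 147.0], [529.0, 148.0], [524.0, 252.0]], array([512.9, 199.3]), array([ 27.1, 104.4]), 2.4)
y [ 246  104   47   30 1379] 0.03324993642716035 ([[501.0, 179.0], [503.0, 135.0], [530.0, 137.0], [528.0, 180.0]], array([515.6, 157.9]), array([27.1, 43.9]), 2.4)
r [ 322  102   47   31 1383] 0.03327730655795424 ([[503.0, 146.0], [507.0, 63.0], [535.0, 64.0], [531.0, 148.0]], array([518.8, 105.3]), array([28. , 83.7]), 3.0)
yaw from labels 3.591513069791088 94.18497757073578
[(2, [622, 163, 10]), (8, [616, 163, 11]), (14, [611, 163, 10]), (20, [606, 163, 11]), (26, [601, 162, 11]), (32, [596, 162, 11]), (38, [590, 162, 10]), (44, [585, 162, 11]), (50, [580, 162, 11]), (56, [574, 162, 12]), (62, [569, 161, 11]), (68, [563, 161, 11]), (74, [558, 161, 10]), (80, [552, 161, 11]), (86, [546, 161, 12]), (92, [541, 161, 9]), (98, [535, 160, 9]), (104, [529, 159, 35]), (110, [524, 159, 33]), (116, [518, 159, 33]), (122, [512, 159, 33]), (128, [507, 159, 34]), (134, [501, 159, 33]), (140, [493, 159, 6]), (146, [510, 152, 233]), (152, [511, 151, 263]), (158, [510, 151, 272])]
20 [[210, 26], [209, 12], [206, 4], [202, 7], [198, 9], [195, 6], [191, 7], [185, 25], [183, 10], [179, 10], [175, 11], [171, 10], [167, 10], [164, 10], [160, 9], [156, 12], [152, 11], [148, 11], [145, 12], [141, 26], [137, 24], [133, 6], [129, 7], [125, 6], [122, 8], [118, 7], [115, 20], [112, 25], [107, 11]]
60 [[211, 22], [207, 25], [206, 6], [202, 8], [198, 7], [194, 7], [190, 6], [184, 25], [181, 20], [178, 10], [174, 11], [170, 11], [166, 12], [162, 11], [159, 11], [155, 10], [151, 11], [147, 11], [143, 12], [139, 18], [136, 25], [131, 7], [127, 7], [123, 7], [119, 6], [115, 8], [113, 24], [108, 10], [104, 11]]
edge slope deg 2.1366838478536314 x at y=.15 0.46927269436512714 0.005635196260676849
```

```bash
cat >> h.py <<'E'
def plane(uv,K,V,z):
  uv=np.asarray(uv,float);r=np.c_[(uv[:,0]-K[0,2])/K[0,0],(uv[:,1]-K[1,2])/K[1,1],np.ones(len(uv))]@V[:3,:3]
  c=-V[:3,:3].T@V[:3,3];return c+r*((z-c[2])/r[:,2])[:,None]
E
python3 - <<'E'
from h import *
f=np.load("4w.npz");img,P,K,V=f["img"],f["P"],f["K"],f["V"];hsv=cv2.cvtColor(img,cv2.COLOR_BGR2HSV)
C=[]
for n,lo,hi in(("b",100,125),("y",20,35),("r",0,8)):
  m=((hsv[...,0]>=lo)&(hsv[...,0]<=hi)&(hsv[...,1]>120)).astype(np.uint8);m[:98]=0;m[142:]=0
  N,l,st,_=cv2.connectedComponentsWithStats(m);i=1+st[1:,4].argmax();v,u=np.nonzero(l==i)
  q=plane(np.c_[u,v],K,V,.0325);print(n,q.mean(0),rect(q[:,:2])[1:]);C.append(q.mean(0))
v=C[0]-C[2];print("yaw",np.degrees(np.arctan2(-v[0],v[1])),np.hypot(*v[:2]))
g=cv2.cvtColor(img,cv2.COLOR_BGR2GRAY)
for r in(10,30,50,70,90):print(r,g[r,215:330:2].tolist())
E
```

```text
b [0.51179014 0.22957434 0.0325    ] (array([511.7, 229.5]), array([27.1, 44.3]), 2.4)
y [0.51573185 0.15761393 0.0325    ] (array([515.6, 157.9]), array([27. , 43.9]), 2.4)
r [0.51972548 0.08557794 0.0325    ] (array([519.9,  85.5]), array([28. , 44.2]), 2.7)
yaw 3.1542607091271266 0.144214886231312
10 [171, 110, 151, 179, 177, 176, 180, 175, 179, 178, 115, 103, 115, 177, 177, 143, 177, 177, 179, 178, 179, 185, 190, 189, 191, 190, 190, 188, 191, 191, 191, 190, 191, 190, 191, 141, 128, 133, 179, 192, 185, 181, 183, 181, 180, 182, 180, 139, 123, 125, 125, 110, 152, 192, 189, 183, 185, 186]
30 [180, 148, 116, 178, 181, 180, 181, 179, 180, 179, 177, 120, 104, 156, 184, 167, 164, 181, 182, 180, 179, 188, 192, 192, 191, 192, 191, 193, 192, 194, 190, 194, 193, 193, 194, 175, 129, 131, 168, 193, 186, 182, 183, 183, 181, 181, 183, 168, 128, 128, 128, 108, 166, 192, 190, 184, 184, 187]
50 [180, 178, 115, 149, 179, 180, 180, 181, 181, 180, 164, 103, 109, 129, 180, 184, 154, 181, 182, 183, 181, 182, 186, 193, 191, 193, 193, 196, 193, 193, 196, 193, 194, 192, 193, 141, 129, 133, 173, 196, 187, 184, 183, 186, 183, 182, 183, 136, 127, 130, 126, 105, 181, 193, 190, 186, 186, 187]
70 [158, 183, 160, 121, 180, 180, 180, 183, 181, 182, 184, 165, 104, 108, 173, 184, 152, 184, 182, 181, 183, 182, 190, 197, 194, 196, 196, 192, 194, 194, 194, 194, 195, 193, 197, 196, 144, 127, 169, 197, 190, 184, 183, 185, 183, 186, 188, 179, 127, 127, 130, 112, 194, 193, 190, 188, 190, 187]
90 [117, 182, 180, 120, 153, 181, 183, 181, 181, 182, 182, 164, 108, 104, 150, 184, 172, 164, 183, 180, 183, 184, 193, 196, 194, 194, 193, 195, 195, 195, 193, 191, 195, 193, 195, 176, 131, 131, 170, 196, 194, 184, 184, 183, 185, 183, 185, 135, 132, 131, 131, 113, 194, 196, 188, 188, 187, 189]
```

```bash
cat >> h.py <<'E'
BX,BY,BYAW,BZ=.5991,.1622,3.15,.006
OFF=np.array([.0014,0,.0197])
RB=R.from_euler("z",BYAW,degrees=True)
def ins(toex,toez,th,label=""):
  "bay-frame toe position in mm, nose-down deg"
  Rc=R.from_euler("y",-th,degrees=True)
  p=np.array([toex,0,toez])/1000+Rc.apply(np.array([.080,0,0])+OFF)
  delta(np.array([BX,BY,BZ])+RB.apply(p),BYAW,th,label)
def where():
  s=bot.read_state();T=R.from_rotvec(s["tcp_rot"])*R.from_euler("x",-180,degrees=True);C=RB.inv()*T
  o=RB.inv().apply(np.array(s["tool_pos"])-[BX,BY,BZ])-C.apply(OFF)
  toe=o+C.apply([-.08,0,0]);heel=o+C.apply([.052,0,0])
  print("t",s["time"],"toe",np.round(toe*1000,1),"heel",np.round(heel*1000,1),"F bay",np.round(RB.inv().apply(s["wrist_force"]),1),"M",np.round(s["torque"],2),"eul",np.round(C.as_euler("zyx",degrees=True),2),"w",round(s["width"],3))
E
python3 - <<'E'
from h import *
f=np.load("4w.npz");img,P,d=f["img"],f["P"],f["d"]
s=bot.read_state();T=R.from_rotvec(s["tcp_rot"])*R.from_euler("x",-180,degrees=True)
q=P[165:365,228:335].reshape(-1,3);q=T.inv().apply(q-s["tool_pos"])*1000
t=q[(abs(q[:,2]-36)<8)];print(len(t),np.median(t,0),np.percentile(t,[1,99],axis=0),np.polyfit(t[:,0],t[:,2],1))
ins(-60,60,15,"hover");where()
E
```

```text
21274 [19.50934417  0.64799627 36.66640644] [[-17.01504095 -16.24101526  35.28781065]
 [ 50.56887753  17.50170981  38.02013012]] [-3.33475233e-03  3.67256801e+01]
hover d [ 0.1539 -0.013   0.1432] a [ 0.21 14.9  -0.82]
t 5.325 toe [-222.1   -9.4  223.2] heel [-90.1 -11.3 223.4] F bay [-0.3 -0.7 -2.5] M [-0.04 -0.03  0.  ] eul [-0.84 -0.1  -0.1 ] w 0.408
```

```bash
python3 -m inch '[{"dx":0.05,"dy":-0.005,"dz":0.02,"ax":0.1,"ay":5,"az":-0.8,"fingers":-1},{"dx":0.1,"dy":-0.01,"dz":0.06,"ax":0.2,"ay":10,"az":-0.8,"fingers":-1},{"dx":0.14,"dy":-0.013,"dz":0.1,"ax":0.2,"ay":14.9,"az":-0.8,"fingers":-1},{"dx":0.154,"dy":-0.013,"dz":0.133,"ax":0.2,"ay":14.9,"az":-0.8,"fingers":-1},{"dx":0.154,"dy":-0.013,"dz":0.143,"ax":0.2,"ay":14.9,"az":-0.8,"fingers":-1},{"dx":0.154,"dy":-0.013,"dz":0.143,"ax":0.2,"ay":14.9,"az":-0.8,"fingers":-1},{"dx":0.154,"dy":-0.013,"dz":0.143,"ax":0.2,"ay":14.9,"az":-0.8,"fingers":-1}]' 60
python3 - <<'E'
from h import *
where();ins(-60,25,15,"a");ins(-60,6,15,"b")
img,_=bot.read_camera("scene");i2,_=bot.read_camera("wrist")
cv2.imwrite("pics/5.png",np.hstack([cv2.resize(img[140:280,270:457],(400,300),interpolation=cv2.INTER_CUBIC),cv2.resize(i2,(400,300))]))
E
```

```text
time: 6.2
tool_pos: [0.6137, 0.1629, 0.1083]
tcp_rot: [-3.105, -0.084, -0.413]
wrist_force: [-0.9, -0.2, -2.1]
width: 0.416
t 6.2 toe [-58.8  -0.1  62. ] heel [68.6 -0.2 96.5] F bay [-0.9 -0.1 -2.1] M [-0.06  0.21 -0.03] eul [-5.000e-02 -1.516e+01  1.000e-02] w 0.416
a d [-0.0108 -0.0001  0.0356] a [-0.01 -0.16 -0.05]
b d [-0.0158 -0.0001  0.0539] a [-0.01 -0.16 -0.05]
```

View pics/5.png

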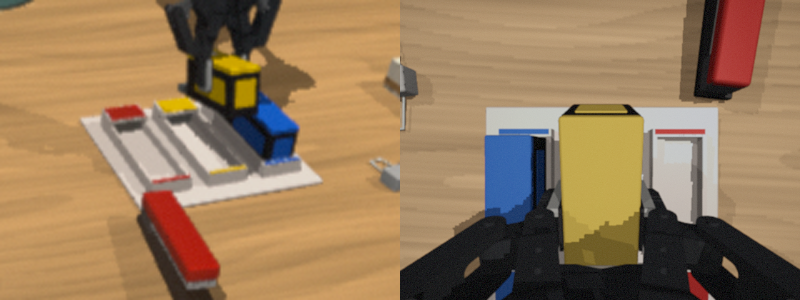

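The cartridge, tilted 15°, is centred between the blue and red heel labels: their midpoint is at about 602 and the cartridge at about 601 in the right-hand view. Descending now.

```bash
python3 -m inch '[{"dx":-0.006,"dy":0,"dz":0.018,"ax":0,"ay":-0.2,"az":0,"fingers":-1},{"dx":-0.011,"dy":0,"dz":0.035,"ax":0,"ay":-0.2,"az":0,"fingers":-1},{"dx":-0.014,"dy":0,"dz":0.047,"ax":0,"ay":-0.2,"az":0,"fingers":-1},{"dx":-0.016,"dy":0,"dz":0.053,"ax":0,"ay":-0.2,"az":0,"fingers":-1},{"dx":-0.016,"dy":0,"dz":0.054,"ax":0,"ay":-0.2,"az":0,"fingers":-1},{"dx":-0.016,"dy":0,"dz":0.054,"ax":0,"ay":-0.2,"az":0,"fingers":-1}]' 60
python3 -c "
from h import *
where();ins(-70,6,15,'a');ins(-83,6,15,'b')"
```

```text
time: 7.05
tool_pos: [0.613, 0.1633, 0.0526]
tcp_rot: [-3.106, -0.085, -0.41]
wrist_force: [0.8, 0.3, -2.6]
width: 0.412
t 7.05 toe [-59.5   0.3   6.4] heel [67.9  0.3 40.7] F bay [ 0.8  0.2 -2.6] M [-0.02  0.23 -0.04] eul [ -0.02 -15.03   0.03] w 0.412
a d [-0.0102  0.0003 -0.0023] a [-0.03 -0.03 -0.03]
b d [-0.0228  0.0003 -0.0056] a [-0.03 -0.03 -0.03]
```

Slide in slowly, reaching about 4 mm into the plate first.

```bash
python3 -m inch '[{"dx":-0.004,"dy":0,"dz":-0.001,"ax":0,"ay":0,"az":0,"fingers":-1},{"dx":-0.008,"dy":0,"dz":-0.0018,"ax":0,"ay":0,"az":0,"fingers":-1},{"dx":-0.011,"dy":0,"dz":-0.0026,"ax":0,"ay":0,"az":0,"fingers":-1},{"dx":-0.014,"dy":0,"dz":-0.0034,"ax":0,"ay":0,"az":0,"fingers":-1},{"dx":-0.016,"dy":0,"dz":-0.0039,"ax":0,"ay":0,"az":0,"fingers":-1},{"dx":-0.016,"dy":0,"dz":-0.0039,"ax":0,"ay":0,"az":0,"fingers":-1}]' 60
python3 -c "
from h import *
where();ins(-80,6,15,'a');ins(-83,6,15,'b')"
```

```text
time: 7.8
tool_pos: [0.5982, 0.1625, 0.0532]
tcp_rot: [-3.104, -0.085, -0.415]
wrist_force: [5.7, 0.8, -4.4]
width: 0.414
t 7.8 toe [-74.3   0.4   6.8] heel [53.1  0.4 41.5] F bay [ 5.8  0.5 -4.4] M [-0.11 -0.89 -0.05] eul [ -0.   -15.24   0.06] w 0.414
a d [-0.0057  0.0004 -0.0004] a [-0.06 -0.24 -0.02]
b d [-0.0085  0.0004 -0.0012] a [-0.06 -0.24 -0.02]
```

```bash
python3 -m inch '[{"dx":-0.002,"dy":0,"dz":0,"ax":0,"ay":-0.1,"az":0,"fingers":-1},{"dx":-0.004,"dy":0,"dz":-0.0001,"ax":0,"ay":-0.2,"az":0,"fingers":-1},{"dx":-0.006,"dy":0,"dz":-0.0003,"ax":0,"ay":-0.2,"az":0,"fingers":-1},{"dx":-0.008,"dy":0,"dz":-0.0006,"ax":0,"ay":-0.2,"az":0,"fingers":-1},{"dx":-0.009,"dy":0,"dz":-0.0008,"ax":0,"ay":-0.2,"az":0,"fingers":-1},{"dx":-0.009,"dy":0,"dz":-0.0008,"ax":0,"ay":-0.2,"az":0,"fingers":-1}]' 60
python3 -c "
from h import *
where()
for t,z in((12,5.5),(8,5),(4,4.6),(1,4.3),(0,4.2)): ins(-84,z,t,t)"
```

```text
time: 8.55
tool_pos: [0.5928, 0.1624, 0.0538]
tcp_rot: [-3.103, -0.086, -0.422]
wrist_force: [8.6, -1.0, -5.0]
width: 0.414
t 8.55 toe [-79.4   0.6   7.1] heel [47.8  0.6 42.3] F bay [ 8.6 -1.4 -5. ] M [-0.28 -1.6   0.04] eul [  0.04 -15.48   0.11] w 0.414
12 d [-0.0038  0.0006  0.0053] a [-0.11 -3.48  0.02]
8 d [-0.0031  0.0006  0.0116] a [-0.11 -7.48  0.02]
4 d [-0.0028  0.0006  0.0178] a [ -0.1  -11.48   0.02]
1 d [-0.0028  0.0006  0.0225] a [ -0.1  -14.48   0.03]
0 d [-0.0029  0.0006  0.024 ] a [ -0.1  -15.48   0.03]
```

```bash
python3 -m inch '[{"dx":-0.003,"dy":0.0003,"dz":0.001,"ax":0,"ay":-0.5,"az":0,"fingers":-1},{"dx":-0.005,"dy":0.0006,"dz":0.003,"ax":-0.1,"ay":-1.8,"az":0,"fingers":-1},{"dx":-0.007,"dy":0.0006,"dz":0.005,"ax":-0.1,"ay":-3.2,"az":0,"fingers":-1},{"dx":-0.008,"dy":0.0006,"dz":0.0053,"ax":-0.1,"ay":-3.5,"az":0,"fingers":-1},{"dx":-0.008,"dy":0.0006,"dz":0.0053,"ax":-0.1,"ay":-3.5,"az":0,"fingers":-1}]' 60
python3 -c "
from h import *
where()
for t,z in((12,5.5),(8,5),(4,4.6),(1,4.3),(0,4.2)): ins(-84,z,t,t)"
```

```text
time: 9.18
tool_pos: [0.5922, 0.1624, 0.0501]
tcp_rot: [-3.114, -0.087, -0.344]
wrist_force: [10.4, -0.9, -0.8]
width: 0.414
t 9.175 toe [-82.1   0.5   7.1] heel [46.8  0.6 35.9] F bay [10.3 -1.4 -0.8] M [-0.18 -1.69 -0.01] eul [  0.05 -12.62   0.1 ] w 0.414
12 d [-0.002   0.0006  0.002 ] a [-0.09 -0.62  0.03]
8 d [-0.001   0.0006  0.0082] a [-0.09 -4.62  0.03]
4 d [-0.0004  0.0006  0.0144] a [-0.09 -8.62  0.04]
1 d [-0.0002  0.0006  0.0191] a [ -0.09 -11.62   0.04]
0 d [-0.0002  0.0006  0.0207] a [ -0.09 -12.62   0.04]
```

```bash
python3 -m inch '[{"dx":-0.005,"dy":0.0005,"dz":0.002,"ax":0,"ay":-1,"az":0,"fingers":-1},{"dx":-0.0055,"dy":0.0006,"dz":0.005,"ax":-0.1,"ay":-2.7,"az":0,"fingers":-1},{"dx":-0.0055,"dy":0.0006,"dz":0.0082,"ax":-0.1,"ay":-4.6,"az":0,"fingers":-1},{"dx":-0.0053,"dy":0.0006,"dz":0.0113,"ax":-0.1,"ay":-6.6,"az":0,"fingers":-1},{"dx":-0.0053,"dy":0.0006,"dz":0.0113,"ax":-0.1,"ay":-6.6,"az":0,"fingers":-1}]' 60
python3 -c "
from h import *
where()
for t,z in((4,4.6),(2,4.4),(1,4.3),(0,4.2)): ins(-84,z,t,t)"
```

```text
time: 9.8
tool_pos: [0.5959, 0.1626, 0.0416]
tcp_rot: [-3.13, -0.087, -0.183]
wrist_force: [8.8, 0.3, 0.9]
width: 0.416
t 9.8 toe [-81.7   0.6   6.6] heel [49.4  0.7 21.9] F bay [ 8.8 -0.2  0.9] M [ 0.01 -1.36  0.02] eul [ 0.03 -6.7   0.09] w 0.416
4 d [-0.0016  0.0006  0.0055] a [-0.09 -2.7   0.02]
2 d [-0.0012  0.0006  0.0086] a [-0.09 -4.7   0.02]
1 d [-0.001   0.0006  0.0102] a [-0.09 -5.7   0.02]
0 d [-0.0008  0.0006  0.0117] a [-0.09 -6.7   0.02]
```

```bash
python3 -m inch '[{"dx":-0.005,"dy":0.0005,"dz":0,"ax":0,"ay":0,"az":0,"fingers":-1},{"dx":-0.007,"dy":0.0006,"dz":0.001,"ax":0,"ay":-0.5,"az":0,"fingers":-1},{"dx":-0.007,"dy":0.0006,"dz":0.0035,"ax":-0.1,"ay":-1.7,"az":0,"fingers":-1},{"dx":-0.007,"dy":0.0006,"dz":0.006,"ax":-0.1,"ay":-3.2,"az":0,"fingers":-1},{"dx":-0.007,"dy":0.0006,"dz":0.0086,"ax":-0.1,"ay":-4.7,"az":0,"fingers":-1},{"dx":-0.007,"dy":0.0006,"dz":0.0086,"ax":-0.1,"ay":-4.7,"az":0,"fingers":-1}]' 60
python3 -c "
from h import *
where()
for t,z in((2,4.4),(0,4.2),(0,3)): ins(-82,z,t,t)"
```

```text
time: 10.55
tool_pos: [0.5963, 0.1628, 0.0358]
tcp_rot: [-3.137, -0.086, -0.073]
wrist_force: [9.2, -0.2, 2.8]
width: 0.415
t 10.55 toe [-83.1   0.7   6.3] heel [48.7  0.7 12.4] F bay [ 9.2 -0.7  2.8] M [ 0.06 -1.4  -0.04] eul [ 0.   -2.68  0.09] w 0.415
2 d [0.0013 0.0007 0.0029] a [-0.09 -0.68  0.  ]
0 d [0.0019 0.0007 0.0059] a [-0.09 -2.68  0.  ]
0 d [0.0018 0.0007 0.0071] a [-0.09 -2.68  0.  ]
```

```bash
python3 -m inch '[{"dx":-0.004,"dy":0.0006,"dz":0.002,"ax":0,"ay":-0.7,"az":0,"fingers":-1},{"dx":-0.004,"dy":0.0007,"dz":0.004,"ax":-0.1,"ay":-1.7,"az":0,"fingers":-1},{"dx":-0.0035,"dy":0.0007,"dz":0.006,"ax":-0.1,"ay":-2.8,"az":0,"fingers":-1},{"dx":-0.0035,"dy":0.0007,"dz":0.0075,"ax":-0.1,"ay":-3.2,"az":0,"fingers":-1},{"dx":-0.0035,"dy":0.0007,"dz":0.0085,"ax":-0.1,"ay":-3.2,"az":0,"fingers":-1},{"dx":-0.0035,"dy":0.0007,"dz":0.0085,"ax":-0.1,"ay":-3.2,"az":0,"fingers":-1}]' 60
python3 -c "
from h import *
where()
for t,z in((0,4),(0,3)): ins(-82,z,t,t)"
```

```text
time: 11.3
tool_pos: [0.5989, 0.1629, 0.031]
tcp_rot: [-3.139, -0.086, -0.003]
wrist_force: [7.5, 0.2, 5.7]
width: 0.418
t 11.3 toe [-81.5   0.7   5.2] heel [50.5  0.7  5.4] F bay [ 7.5 -0.2  5.7] M [-0.03 -0.83 -0.01] eul [-0.01 -0.11  0.08] w 0.418
0 d [-0.0004  0.0007  0.0013] a [-0.08 -0.11 -0.01]
0 d [-0.0004  0.0007  0.0023] a [-0.08 -0.11 -0.01]
```

```bash
python3 -m inch '[{"dx":-0.001,"dy":0,"dz":0.004,"ax":0,"ay":-0.3,"az":0,"fingers":-1},{"dx":0.0005,"dy":0,"dz":0.005,"ax":0,"ay":-0.3,"az":0,"fingers":-1},{"dx":0.001,"dy":0,"dz":0.005,"ax":0,"ay":-0.3,"az":0,"fingers":-1},{"dx":0.001,"dy":0,"dz":0.005,"ax":0,"ay":-0.3,"az":0,"fingers":-1}]' 60
python3 -c "
from h import *
where()"
```

```text
time: 11.8
tool_pos: [0.6002, 0.1631, 0.0297]
tcp_rot: [-3.139, -0.086, 0.005]
wrist_force: [-6.1, -2.3, 17.4]
width: 0.413
t 11.8 toe [-80.3   0.8   4.3] heel [51.7  0.8  3.8] F bay [-6.2 -2.  17.4] M [-0.5   1.4  -0.07] eul [-0.01  0.19  0.08] w 0.413
```

The cartridge is flat on the floor with its heel on the wall. Releasing with a partial opening, because blue is close, then lifting straight up.

```bash
python3 -m inch '[{"dx":0,"dy":0,"dz":0,"ax":0,"ay":0,"az":0,"fingers":0.25},{"dx":0,"dy":0,"dz":0,"ax":0,"ay":0,"az":0,"fingers":0.25},{"dx":0,"dy":0,"dz":0,"ax":0,"ay":0,"az":0,"fingers":0.25},{"dx":0,"dy":0,"dz":0,"ax":0,"ay":0,"az":0,"fingers":0.25},{"dx":0,"dy":0,"dz":0,"ax":0,"ay":0,"az":0,"fingers":0.25}]' 60
python3 -m inch '[{"dx":0,"dy":0,"dz":-0.015,"ax":0,"ay":0,"az":0,"fingers":0.25},{"dx":0,"dy":0,"dz":-0.05,"ax":0,"ay":0,"az":0,"fingers":0.25},{"dx":-0.03,"dy":0,"dz":-0.11,"ax":0,"ay":0,"az":0,"fingers":0.25},{"dx":-0.06,"dy":0,"dz":-0.17,"ax":0,"ay":0,"az":0,"fingers":0.25},{"dx":-0.1,"dy":0,"dz":-0.2,"ax":0,"ay":0,"az":0,"fingers":0.25},{"dx":-0.1,"dy":0,"dz":-0.2,"ax":0,"ay":0,"az":0,"fingers":0.25},{"dx":-0.1,"dy":0,"dz":-0.2,"ax":0,"ay":0,"az":0,"fingers":0.25}]'
python3 - <<'E'
from h import *
img,P,d,k=cloud("wrist");cv2.imwrite("pics/6w.png",img)
q=RB.inv().apply(P.reshape(-1,3)-[BX,BY,BZ])*1000
hsv=cv2.cvtColor(img,cv2.COLOR_BGR2HSV);y=((hsv[...,0]>=18)&(hsv[...,0]<=36)&(hsv[...,1]>120)).ravel()
t=q[(abs(q[:,0])<70)&(abs(q[:,1])<26)&(q[:,2]>48)&(q[:,2]<75)&y]
print(len(t),np.median(t,0),np.percentile(t,[.5,99.5],axis=0),np.polyfit(t[:,0],t[:,2],1),np.polyfit(t[:,1],t[:,2],1));print(rect(t[:,:2]/1000)[1:])
E
```

```text
time: 12.42
tool_pos: [0.5999, 0.163, 0.0293]
tcp_rot: [-3.139, -0.086, 0.007]
wrist_force: [0.6, 0.1, -0.7]
width: 0.627
time: 13.3
tool_pos: [0.5012, 0.1574, 0.2303]
tcp_rot: [-3.139, -0.086, 0.004]
wrist_force: [-1.2, -0.4, -1.1]
width: 0.628
5384 [ 6.16860761  1.44811808 60.46553518] [[-50.8537724  -16.47213837  58.50802909]
 [ 46.85803187  18.78049491  62.47112059]] [-8.63232045e-04  6.04661372e+01] [1.25624671e-03 6.04617805e+01]
(array([-2.2,  1.1]), array([99.1, 35.9]), 0.1)
```

View pics/6w.png

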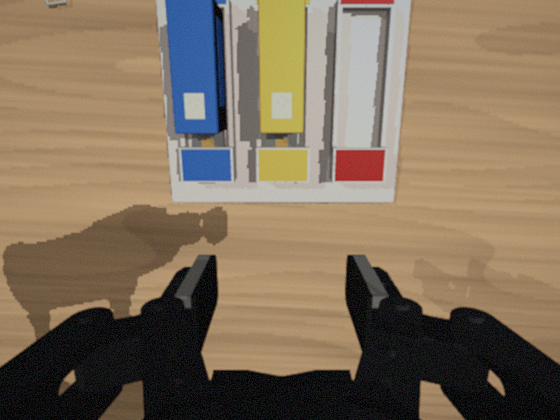

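The yellow cartridge lies in the middle bay, and its front edge (row about 132) lines up with the seated blue one. Its top is flat, at 60.5 mm against 60 expected, its sideways offset is about 1 mm, and the gripper is clear.

```bash
python3 -c "
from workcell import bot
print(bot.finish_job())"
```

```text
the job is handed in; nothing more can be done
None
```

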